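# Take the trolley wheel off its service stand

## Robot

A 6-joint arm with a two-finger parallel gripper is mounted at the origin on the work surface. World frame = base frame: x ahead of the robot, y to its left, z up, the work surface at z = 0. Lengths are in m, angles in rad, forces in N, time in s.
With the tool pointing down it reaches from about 0.35 to 0.975 m from the base axis. Payload 4.9 kg.
Tool frame: the origin (TCP) lies at the very end of the fingers, on their centre line; the grasp point (between the pads) lies 19 mm behind it; z points along the fingers, y is the line along which they close (so a half turn about z gives the same grasp; the last joint's range is limited). The gripper opens to 85 mm and grips with 20 to 120 N. Pads are 22 mm wide; open, the fingers measure 114 mm over their backs; the gripper's body (76 mm by 85 mm) begins 54 mm behind the grasp point. The pads swing forward as they close: fully open they stand 13 mm farther back than shut.
Start: joints at [1.19, 0.053, 1.613, -0, 1.476, -0.119], TCP at [0.162, 0.604, 0.231] pointing down, gripper open.
Joint ranges: [-3.01, 3.01], [-1.01, 2.22], [0.06, 2.58], [-1.02, 4.17], [0.09, 2.62], [-3.14, 3.14]. Speed limits (rad/s): [2.57, 2.57, 3.14, 3.14, 3.14, 3.14].

## Interface

Orientations are given as a rotation vector (axis times angle).
In Python, from station import ctrl, imaging gives the robot as it stands.
- The arm moves only by the tool play_rows, never from a script. Its argument "series" is a list of rows, each a list of 3 entries, a list of its own where there are three numbers: the opening, from 0 (shut) to 1 (fully open), then the shift along the tool's x, y, z each as a share of 0.05 m, from -1 to 1, then the turn, a rotation vector about the tool's x, y, z each as a share of 8 degrees, from -1 to 1. In form: [[grip, [dx, dy, dz], [ax, ay, az]], ...]. A call has 1 to 8 rows; each row shifts and turns the commanded pose from where the row before left it, along the tool's axes as they then stand; what a row does not reach is not made up. A row lasts 1/8 s, in which the tool goes at most 62.5 mm and 10.7 degrees, less where a joint would pass 70% of its speed; a pose out of reach is approached as far as the arm can. A call with a number of a shift or a turn outside -1 to 1 is refused whole. A call with a gripper value outside its range is refused whole. The fingers move at their own pace and stop on an object; "force" is the grip in N (left out, the last holds). Time passes only in rows, so rows that do not move let the fingers close. It gives the time, the measured TCP pose, the force, the opening and the grip force at its end, in the units of the state.
- ctrl.get_obs(): the state, without advancing time (a new reading comes with each control period).
- imaging.get_image(name): name is "scene" or "top"; returns a dict with "color" (384x512x3 uint8, blue, green, red), "fx", "fy", "cx", "cy" (pixels), "extrinsics" (4x4, takes a point from world to camera coordinates). Camera axes: x right, y down, z forward; pixel columns grow to the right and rows downward; lengths in m; the calibration is good to about 2 mm. A picture is of the moment at which its call begins. There is no depth.
- ctrl.finish_job(): hands the job in; it is judged then, once.
The state is a dict: "t": time; "q": joint angles; "dq": joint speeds; "effort": joint torques, N m; "tool_pos": TCP position; "tool_rot": TCP orientation; "contact_force": force on the tool from outside, world axes, zero at the start; "wrist_torque": the same for the moment, N m; "opening": finger opening in m; "grip_force": force on a finger pad.
Only numpy, scipy, OpenCV 4.12 (cv2) and the standard library are available. Lean on these libraries where they do the work, as an engineer would, in place of code of your own. Each camera call takes 0.05 s, during which the arm holds its last target. There are 200 camera calls.

## Task

Two trolley wheels sit in service stands; the larger one is to come off. Flip the cam lever of its stand open, right over to the back, draw the wheel forward and down out of the open-ended slots, and set it (do not drop it) upright between the two bars of the wooden chock board, midway along them with its axle parallel to the bars. Leave the smaller wheel where it is in its stand, and the large wheel's lever open.

Things in the scene. Friction and masses are not known exactly. Their poses are not given: they have to be found in the camera images.
- wheel_centre (a point): Centre of the larger wheel: black tyre, grey hub, 110 mm diameter, 32 mm wide with flat sides (grip across them near the top), about 0.45 kg, y along its axle; at the start its axes are parallel to its stand's. The rigid steel axle has 10 mm square ends, 156 mm over all, lying loose in the stand's slots, held by friction. 22 mm hub bosses reach 32 mm either side.
- stand: Blue stand of the larger wheel, fixed; origin under the axle's seat, on the bench; front -x, z up. Axle seat 105 mm up. Two 6 mm cheeks across y, inner faces 112 mm apart, tops at most 132 mm up. Slots 16 mm high slope 15 deg (0.26 rad) down to the front, ending 33 mm before the seat. Base 12 mm thick, x -65 to 85. The open keeper overhangs the way out: follow the slope 80-90 mm before lifting.
- lever (a joint): Cam lever outside that stand's left (+y) cheek, rad: 0-0.2 shut at start, 1.6 fully open, handle swinging over the top to the back (+x). Hinge along y at (-18, 70, 121) mm from the stand's origin. Handle: 10 mm rod, 22 mm ball 80 mm from the hinge, at 0 up and leaning 0.35 rad forward. Its keeper clears the slot from 1.2 on. Stays put; about 4 N at mid-handle; push it with shut fingers.
- chocks (a point): Underside centre of the plywood chock board, fixed on the bench: 150 x 130 x 12 mm (x, y, z), z up. Two wooden bars along y, 22 mm wide, inner edges 34 mm either side of centre, tops 30 mm above the bench. The larger wheel, axle along y (either way round), rests on the bars' inner edges, its centre 73 mm above the bench.
- wheel_small_centre (a point): Centre of the smaller wheel, 80 mm diameter, otherwise alike, in the other, identical stand with a lever of its own. To be left alone.

How it is judged:
On the way, in this order (a step that is already met when the one before it is completed fails the run):
1. the large wheel's lever is flipped open (beyond 1.2 rad) while the wheel still sits in its slots (value of joint lever above 1.2 rad and distance of wheel_centre from where it was at the start of the episode below 0.02 m), for 0.2 s.
2. the wheel is drawn out of the slots in the gripper (distance of wheel_centre from where it was at the start of the episode above 0.07 m and contact force between the fingers and wheel above 0.5 N), for 0.2 s.
At the end, for the whole second after the job is handed in: Large wheel released, at rest upright in the chocks: centre within 15 mm of midway between the bars, 35 mm of midway along them, 65-83 mm above the bench, axle within 15 degrees of the bars; its lever open beyond 1.2 rad; small wheel within 20 mm of its start (x of wheel_centre in the frame of chocks between -0.015 and 0.015 m and y of wheel_centre in the frame of chocks between -0.035 and 0.035 m and z of wheel_centre in the frame of chocks between 0.065 and 0.083 m and angle between the y axis of wheel_centre and the y axis of chocks, either way round below 0.26 rad and linear speed of wheel below 0.03 m/s and value of joint lever above 1.2 rad and distance of wheel_small_centre from where it was at the start of the episode below 0.02 m); the robot touches nothing.
It fails at once if the smaller wheel is moved more than 20 mm (distance of wheel_small_centre from where it was at the start of the episode above 0.02 m).
It fails at once if the large wheel is dropped: let go over the chock board more than 25 mm above its resting height (horizontal distance between wheel_centre and chocks below 0.07 m and z of wheel_centre in the frame of chocks above 0.098 m and contact force between the fingers and wheel below 0.01 N).
It also fails if it takes over 58 s, if anything falls off the work surface, if the arm or the gripper's body presses on something with over 40 N, if the wrist force passes 120 N, or if a joint passes its speed limit or range.

## Working session

There is one attempt and no reset: what is moved stays moved. The work goes in short steps, Python scripts to look and compute and a tool call to move; the robot and the scene stay as the last step left them, time stands still between calls to the robot, and variables do not carry over. Pictures are saved under pics/ and viewed, at most 10 in all, crops included, and the job is handed in when it is done.

Besides the shell and the picture viewer there is one more tool, called after "Request:" as a command line: name --argument value ..., lists and objects as JSON in quotes. play_rows: Moves the arm, as the interface text tells. Shift numbers are shares of 0.05 m and turn numbers shares of 8 degrees, none past 1 either way. Its arguments: {"type":"object","properties":{"series":{"type":"array"},"force":{"type":"number"}},"required":["series"]}

```bash
mkdir -p pics; cat > h.py <<'E'
import sys; sys.path.insert(0,'.')
from station import ctrl, imaging
import numpy as np, cv2
from scipy.spatial.transform import Rotation as R
def proj(im,P):
    E=np.array(im["extrinsics"]); p=(E[:3,:3]@np.atleast_2d(P).T).T+E[:3,3]
    return np.c_[im["fx"]*p[:,0]/p[:,2]+im["cx"], im["fy"]*p[:,1]/p[:,2]+im["cy"]]
def ray(im,uv,z):
    E=np.array(im["extrinsics"]); Rm=E[:3,:3]; c=-Rm.T@E[:3,3]
    d=Rm.T@np.array([(uv[0]-im["cx"])/im["fx"],(uv[1]-im["cy"])/im["fy"],1]); return c+d*(z-c[2])/d[2]
E
python3 - <<'E'
from h import *
import pickle
for n in("top","scene"):
    im=imaging.get_image(n); pickle.dump(im,open(n+'.pkl','wb'))
    cv2.imwrite(f'pics/{n}0.png',cv2.resize(im["color"],(800,600),interpolation=cv2.INTER_CUBIC))
    E=np.array(im["extrinsics"]);print(n,im["fx"],im["cx"],im["cy"],-E[:3,:3].T@E[:3,3],E.round(3).tolist())
print(ctrl.get_obs())
E
```

```text
top 480.9336932228488 257.15780236985574 199.09854715035698 [0.32259653 0.02664402 1.26301222] [[0.017, -1.0, -0.015, 0.04], [-0.984, -0.015, -0.176, 0.54], [0.176, 0.018, -0.984, 1.186], [0.0, 0.0, 0.0, 1.0]]
scene 371.966019780388 253.82897315794634 195.95299538901287 [ 1.04552021 -0.33906598  0.58007058] [[0.585, 0.811, 0.0, -0.337], [0.492, -0.355, -0.795, -0.173], [-0.644, 0.466, -0.606, 1.184], [0.0, 0.0, 0.0, 1.0]]
{'t': 0.1, 'q': array([ 1.18999264e+00,  5.33009102e-02,  1.61417882e+00,  2.02664920e-05,
        1.47601414e+00, -1.18992999e-01]), 'dq': array([-9.20821648e-05, -1.20671749e-03, -3.25132422e-03, -2.50040235e-04,
       -1.32868059e-04, -2.81793252e-04]), 'effort': array([-3.34794195e-04, -3.94906712e+01, -3.71361709e+01, -8.81671644e-05,
        3.94283808e-03, -8.54761595e-06]), 'tool_pos': array([0.1615429 , 0.60316572, 0.2301665 ]), 'tool_rot': array([-4.10016642e-01, -3.11422633e+00,  2.88537937e-03]), 'contact_force': array([-0.44550577, -0.70821652,  0.1631626 ]), 'wrist_torque': array([ 0.02359728, -0.03503489,  0.04110784]), 'grip_force': 0.0, 'opening': 0.08525726412314502}
```

View pics/top0.png

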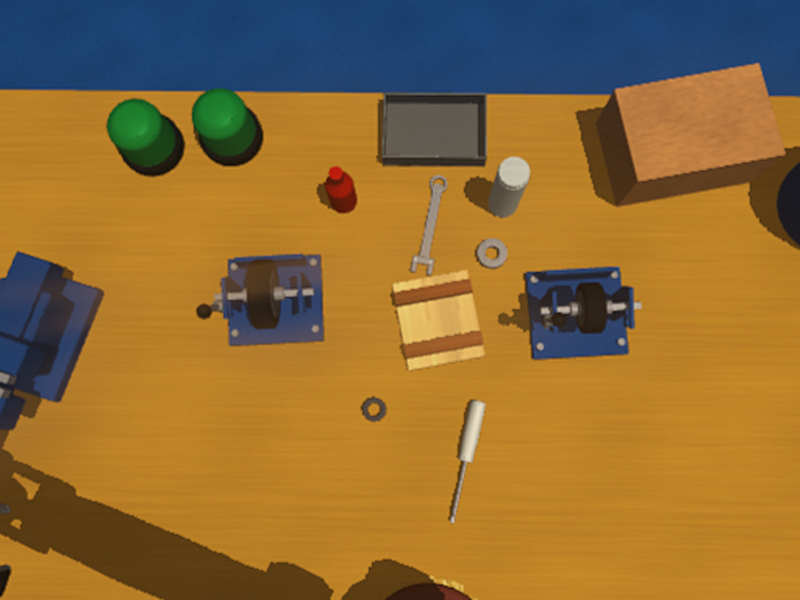

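View pics/scene0.png

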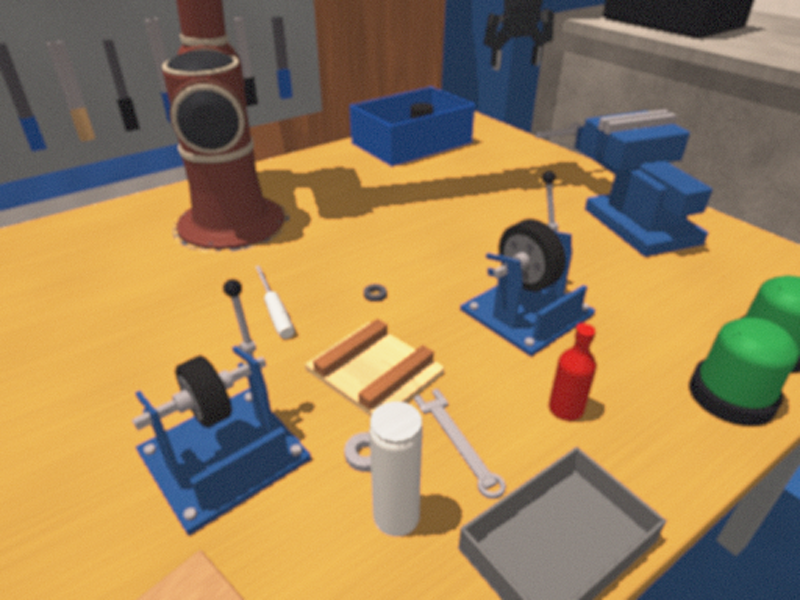

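The top view shows the large wheel's stand at (275,300) with its lever ball at (205,311). The chock board is at (438,320) and the small wheel at (592,308), all in 800x600 pixels. Next I'll enlarge the stand and the board.

```bash
python3 - <<'E'
from h import *
import pickle
T=pickle.load(open('top.pkl','rb'));S=pickle.load(open('scene.pkl','rb'))
def crop(im,x,y,w,h,s):return cv2.resize(im["color"][y:y+h,x:x+w],None,fx=s,fy=s,interpolation=cv2.INTER_CUBIC)
a=crop(T,120,150,100,75,4);b=crop(T,235,165,100,75,4)
c=crop(S,285,100,100,75*3//2,4)[:300*3//2];c=crop(S,290,105,100,75,4);d=crop(S,190,195,100,75,4)
cv2.imwrite('pics/c1.png',np.vstack([np.hstack([a,b]),np.hstack([c,d])]))
k=1.5625
for z,l in((.012,[(228,258),(321,255),(325,341),(230,346)]),(.012,[(393,283),(467,272),(484,355),(408,369)]),(.105,[(263,295)]),(.19,[(205,311)])):
    for p in l: print(z,p,ray(T,(p[0]/k-.18,p[1]/k-.18),z).round(4))
E
```

```text
0.012 (228, 258) [0.6349 0.3501 0.012 ]
0.012 (321, 255) [0.6424 0.1901 0.012 ]
0.012 (325, 341) [0.4936 0.178  0.012 ]
0.012 (230, 346) [0.4826 0.3378 0.012 ]
0.012 (393, 283) [0.595  0.0655 0.012 ]
0.012 (467, 272) [ 0.616  -0.0603  0.012 ]
0.012 (484, 355) [ 0.4741 -0.089   0.012 ]
0.012 (408, 369) [0.4486 0.0376 0.012 ]
0.105 (263, 295) [0.5525 0.2672 0.105 ]
0.19 (205, 311) [0.5106 0.3331 0.19  ]
```

View pics/c1.png

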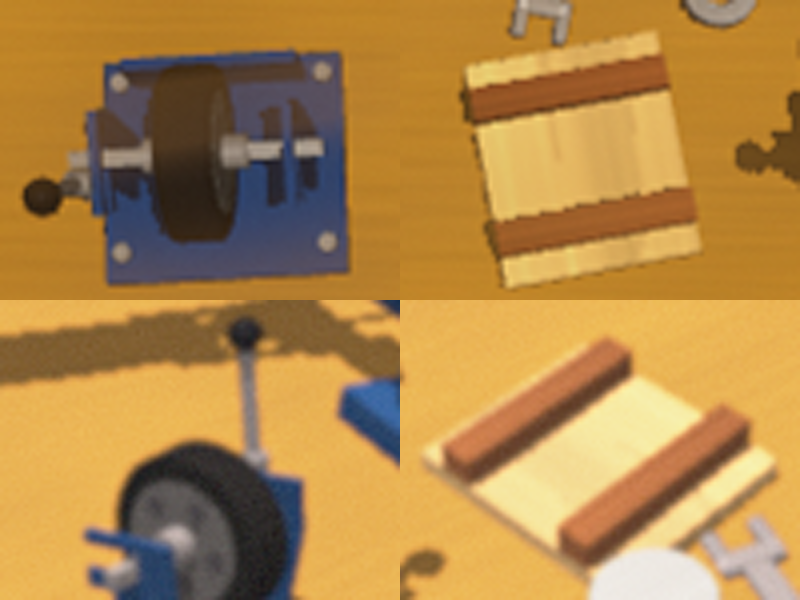

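```bash
python3 - <<'E'
from h import *
import pickle
from scipy.optimize import least_squares
T=pickle.load(open('top.pkl','rb'));S=pickle.load(open('scene.pkl','rb'))
px=lambda p,o:np.array(o)+(np.array(p)+.5)/4-.5
def W(v,P):
    P=np.atleast_2d(P);c,s=np.cos(v[2]),np.sin(v[2])
    return np.c_[v[0]+c*P[:,0]-s*P[:,1],v[1]+s*P[:,0]+c*P[:,1],P[:,2]]
# stand
ca=px([(105,64),(341,52),(349,271),(107,284)],(120,150))
ax=px([(70,158),(323,147)],(120,150)); bT=px([(42,196)],(120,150)); bS=px([(246,33)],(290,105))
def f(v):
    th=v[3];w=v[5]
    C=[[.085,w,.012],[.085,-w,.012],[-.065,-w,.012],[-.065,w,.012]]
    B=[[-.018-.08*np.sin(.35-th),.07+v[4],.121+.08*np.cos(.35-th)]]
    return np.r_[(proj(T,W(v,C))-ca).ravel(),(proj(T,W(v,[[0,.078,.108],[0,-.078,.108]]))-ax).ravel(),(proj(T,W(v,B))-bT).ravel(),(proj(S,W(v,B))-bS).ravel()]
r=least_squares(f,[.55,.27,.08,.1,.0,.08]);v=r.x
print('stand',v.round(4),np.abs(r.fun).max(),r.fun.round(2))
print('wheel from top tyre', W(v,[[0,0,.105]]))
cb=px([(67,67),(255,32),(300,247),(108,288)],(235,165));cs=px([(22,155),(376,163)],(190,195))
def g(v):
    C=W(v,[[.075,.065,.012],[.075,-.065,.012],[-.075,-.065,.012],[-.075,.065,.012]])
    return np.r_[(proj(T,C)-cb).ravel(),(proj(S,C[[3,1]])-cs).ravel()]
r=least_squares(g,[.53,0,.2]);print('chock',r.x.round(4),r.fun.round(2))
np.save('fit.npy',np.r_[v,r.x])
c=px([(193,153)],(120,150))[0];print(ray(T,c,.105),ctrl.get_obs()['tool_rot'],R.from_rotvec(ctrl.get_obs()['tool_rot']).as_matrix().round(3).tolist())
E
```

```text
stand [0.5541 0.2648 0.0665 0.0828 0.0015 0.0796] 0.3831492756036141 [-0.07 -0.21  0.07 -0.25 -0.23  0.32 -0.11  0.14  0.12  0.25  0.2  -0.24
 -0.3  -0.26 -0.38  0.22]
wheel from top tyre [[0.55407948 0.26481549 0.105     ]]
chock [ 0.5319 -0.0091  0.6651] [ -8.97  15.78 -17.02  -4.45   6.63 -13.98  15.33   5.71  22.34 -24.33
 -19.73  25.15]
[0.55435255 0.26794478 0.105     ] [-4.10016642e-01 -3.11422633e+00  2.88537937e-03] [[-0.966, 0.259, -0.001], [0.259, 0.966, -0.002], [0.0, -0.002, -1.0]]
```

```bash
cat >> h.py <<'E'
def W(v,P):
    P=np.atleast_2d(P);c,s=np.cos(v[2]),np.sin(v[2])
    return np.c_[v[0]+c*P[:,0]-s*P[:,1],v[1]+s*P[:,0]+c*P[:,1],P[:,2]]
def Rd(yaw,pitch=0): # tool x = -frame x, y = frame y, z down; then turn about tool y
    return R.from_euler('z',yaw)*R.from_matrix([[-1,0,0],[0,1,0],[0,0,-1]])*R.from_euler('y',pitch)
def delta(v,P,pitch=0,yaw=None):
    """turn (in 8deg units) then shift in the TURNED tool axes (in 0.05 m)"""
    o=ctrl.get_obs();r0=R.from_rotvec(o['tool_rot']);r1=Rd(v[2] if yaw is None else yaw,pitch)
    d=W(v,P)[0]-o['tool_pos']
    print('turn',((r0.inv()*r1).as_rotvec()/np.radians(8)).round(2),'shift',(r1.inv().apply(d)/.05).round(2))
def inframe(v,p):
    c,s=np.cos(v[2]),np.sin(v[2]);d=p-np.array([v[0],v[1],0]);return np.array([c*d[0]+s*d[1],-s*d[0]+c*d[1],d[2]])
E
python3 - <<'E'
from h import *
import pickle
from scipy.optimize import least_squares
T=pickle.load(open('top.pkl','rb'));S=pickle.load(open('scene.pkl','rb'))
px=lambda p,o:np.array(o)+(np.array(p)+.5)/4-.5
cb=px([(67,67),(255,32),(300,247),(108,288)],(235,165));cs=px([(22,155),(376,163)],(190,195))
def g(v):
    C=W(v,[[.075,.065,.012],[.075,-.065,.012],[-.075,-.065,.012],[-.075,.065,.012]])
    return np.r_[(proj(T,C)-cb).ravel(),(proj(S,C[[2,0]])-cs).ravel()]
r=least_squares(g,[.53,0,.2]);print('chock',r.x.round(4),r.fun.round(2))
f=np.load('fit.npy')[:6];np.save('fit.npy',np.r_[f,r.x])
delta(f,[-.09,.08,.165])
E
```

```text
chock [ 0.5349 -0.0114  0.2042] [-0.76 -0.5   0.16 -0.76  0.44  0.45 -0.46 -0.5  -0.9  -0.32 -0.15 -0.63]
turn [-0.01 -0.   -2.35] shift [-5.58 -5.67  1.3 ]
```

Request:
play_rows --series '[[0,[0,0,0],[0,0,-0.78]],[0,[0,0,0],[0,0,-0.78]],[0,[0,0,0],[0,0,-0.79]],[0,[-0.5,-0.5,0],[0,0,0]],[0,[-0.6,-0.6,0],[0,0,0]],[0,[-0.6,-0.6,0],[0,0,0]],[0,[-0.6,-0.6,0],[0,0,0]],[0,[-0.6,-0.6,0],[0,0,0]]]' --force 40

```text
t: 1.1
tool_pos: [0.3167, 0.4674, 0.2308]
tool_rot: [0.104, -3.139, 0.001]
contact_force: [0.5, 1.2, 0.5]
opening: 0.0001
grip_force: 0.0
```

Request:
play_rows --series '[[0,[-0.6,-0.6,0],[0,0,0]],[0,[-0.6,-0.6,0],[0,0,0]],[0,[-0.6,-0.6,0],[0,0,0]],[0,[-0.6,-0.6,0.3],[0,0,0]],[0,[-0.28,-0.37,0.5],[0,0,0]],[0,[0,0,0.5],[0,0,0]],[0,[0,0,0],[0,0,0]]]'

```text
t: 1.98
tool_pos: [0.4573, 0.338, 0.1632]
tool_rot: [0.103, -3.134, 0.004]
contact_force: [0.4, 0.5, 0.7]
opening: 0.0001
grip_force: 0.0
```

```bash
python3 - <<'E'
from h import *
f=np.load('fit.npy');o=ctrl.get_obs();print(o['t'],inframe(f[:3],o['tool_pos']),o['contact_force'],o['opening'])
delta(f[:3],[-.09,.08,.165])
im=imaging.get_image('scene');i2=imaging.get_image('top')
a=cv2.resize(im['color'][60:260,200:400],(400,400),interpolation=3);b=cv2.resize(i2['color'][100:300,80:280],(400,400),interpolation=3)
cv2.imwrite('pics/p1.png',np.hstack([a,b]))
E
```

```text
1.975 [-0.09167048  0.07948063  0.16316294] [0.43379401 0.53004506 0.72653364] 5.758717102927461e-05
turn [-0.02 -0.04 -0.01] shift [-0.03  0.01 -0.04]
```

View pics/p1.png

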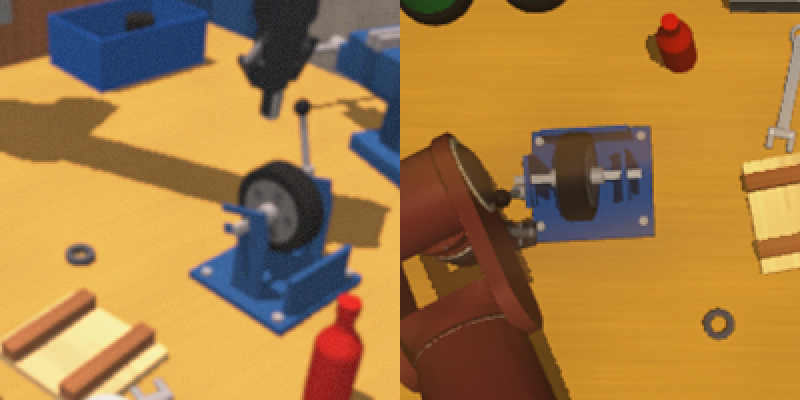

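Left panel: the shut fingertip, at (270,105), stands just in front of the ball at (303,106). The lever is still up, so I'll push along its arc.

Request:
play_rows --series '[[0,[-0.5,0,0],[0,0,0]],[0,[-0.5,0,0],[0,0,0]],[0,[-0.3,0,0],[0,0,0]],[0,[-0.3,0,0.05],[0,0,0]],[0,[-0.3,0,0.1],[0,0,0]],[0,[-0.2,0,0.15],[0,0,0]],[0,[-0.1,0,0.14],[0,0,0]],[0,[0,0,0],[0,0,0]]]'

```text
t: 3.08
tool_pos: [0.5685, 0.3479, 0.1432]
tool_rot: [0.105, -3.139, -0.003]
contact_force: [-1.3, 3.7, 0.3]
opening: 0.0001
grip_force: 1.6
```

```bash
python3 - <<'E'
from h import *
f=np.load('fit.npy');o=ctrl.get_obs();print(o['t'],inframe(f[:3],o['tool_pos']),o['contact_force'])
im=imaging.get_image('scene');i2=imaging.get_image('top')
a=cv2.resize(im['color'][90:190,280:380],(400,400),interpolation=3);b=cv2.resize(i2['color'][130:230,110:210],(400,400),interpolation=3)
cv2.imwrite('pics/p2.png',np.hstack([a,b]))
E
```

```text
3.075 [0.01989508 0.08192443 0.14317072] [-1.34304031  3.70867278  0.28631003]
```

View pics/p2.png

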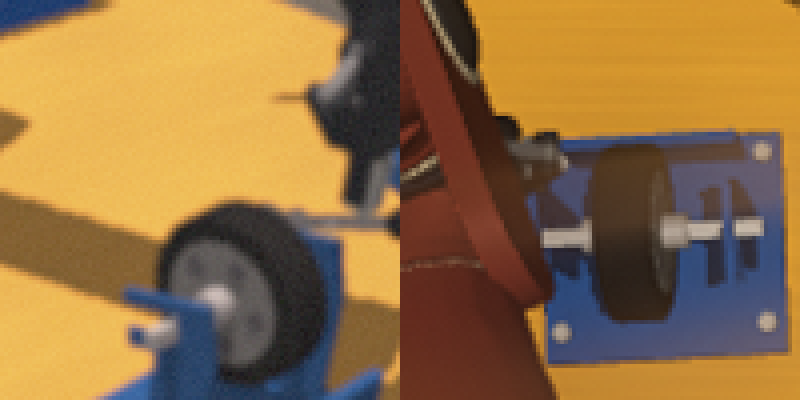

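The lever now lies back, with its ball at (395,222) in the left panel. I'll check the angle from that pixel and work out the next move.

```bash
python3 - <<'E'
from h import *
import pickle
f=np.load('fit.npy');S=pickle.load(open('scene.pkl','rb'))
print('seen',280+395/4,90+222/4)
for th in(1.2,1.4,1.5,1.6): print(th,proj(S,W(f,[[-.018-.08*np.sin(.35-th),.0715,.121+.08*np.cos(.35-th)]])))
delta(f,[0,.0,.19])
E
```

```text
seen 378.75 145.5
1.2 [[377.25598639 134.64236758]]
1.4 [[379.51054132 141.16721299]]
1.5 [[380.20364868 144.48837822]]
1.6 [[380.59739496 147.79427585]]
turn [0. 0. 0.] shift [ 0.4  -1.63 -0.92]
```

Request:
play_rows --series '[[0,[0,0,-0.5],[0,0,0]],[0,[0,0,-0.6],[0,0,0]],[0,[0,0,0],[0,0,0]]]'

```text
t: 3.55
tool_pos: [0.5709, 0.3468, 0.2028]
tool_rot: [-0.103, 3.133, 0.002]
contact_force: [1.0, 0.8, -0.9]
opening: 0.0002
grip_force: 0.0
```

Request:
play_rows --series '[[0.6,[0.2,-0.7,0],[0,0,0]],[0.6,[0.23,-0.7,0],[0,0,0]],[0.6,[0,-0.21,0],[0,0,0]],[0.6,[0,0,0],[0,0,0]],[0.6,[0,0,0],[0,0,0]]]'

```text
t: 4.18
tool_pos: [0.5528, 0.2655, 0.199]
tool_rot: [0.105, -3.14, -0.0]
contact_force: [0.4, -0.3, 0.6]
opening: 0.051
grip_force: 0.0
```

```bash
python3 - <<'E'
from h import *
f=np.load('fit.npy');o=ctrl.get_obs();print(o['t'],inframe(f[:3],o['tool_pos']),o['opening'])
delta(f,[0,.001,.126])
E
```

```text
4.175 [-0.00125399  0.0007541   0.19897451] 0.05102901207688444
turn [ 0. -0.  0.] shift [-0.03  0.    1.46]
```

Request:
play_rows --series '[[0.6,[-0.03,0,0.5],[0,0,0]],[0.6,[0,0,0.5],[0,0,0]],[0.6,[0,0,0.46],[0,0,0]],[0.6,[0,0,0],[0,0,0]],[0,[0,0,0],[0,0,0]],[0,[0,0,0],[0,0,0]],[0,[0,0,0],[0,0,0]],[0,[0,0,0],[0,0,0]]]' --force 60

```text
t: 5.18
tool_pos: [0.5548, 0.2657, 0.1277]
tool_rot: [-0.104, 3.138, 0.003]
contact_force: [-1.0, 4.8, 2.1]
opening: 0.0315
grip_force: 61.1
```

```bash
python3 - <<'E'
from h import *
f=np.load('fit.npy');o=ctrl.get_obs();print(o['t'],inframe(f[:3],o['tool_pos']),o['opening'],o['contact_force'])
E
```

```text
5.175 [0.00075645 0.00083892 0.12770248] 0.03145516746274919 [-1.04057789  4.7945196   2.10666999]
```

Request:
play_rows --series '[[0,[0.1,0,0.0],[0,0,0]],[0,[0.2,0,0.05],[0,0,0]],[0,[0.2,0,0.054],[0,0,0]],[0,[0.2,0,0.054],[0,0,0]],[0,[0,0,0],[0,0,0]]]'

```text
t: 5.8
tool_pos: [0.5169, 0.2621, 0.1165]
tool_rot: [0.105, -3.136, 0.002]
contact_force: [-0.4, 0.0, -4.8]
opening: 0.031
grip_force: 60.0
```

Request:
play_rows --series '[[0,[0.2,0,0.054],[0,0,0]],[0,[0.2,0,0.054],[0,0,0]],[0,[0.2,0,0.054],[0,0,0]],[0,[0.2,0,0.054],[0,0,0]],[0,[0.2,0,0.054],[0,0,0]],[0,[0.1,0,0.02],[0,0,0]],[0,[0.1,0,0],[0,0,0]],[0,[0,0,0],[0,0,0]]]'

```text
t: 6.8
tool_pos: [0.4592, 0.2587, 0.1041]
tool_rot: [-0.104, 3.139, 0.0]
contact_force: [-0.4, -0.8, -5.5]
opening: 0.0313
grip_force: 60.1
```

Request:
play_rows --series '[[0,[0.2,0,-0.3],[0,0,0]],[0,[0.2,0,-0.5],[0,0,0]],[0,[0,0,-0.5],[0,0,0]],[0,[0,0,-0.5],[0,0,0]],[0,[0,0,0],[0,0,0]]]'

```text
t: 7.42
tool_pos: [0.4412, 0.258, 0.1969]
tool_rot: [-0.104, 3.134, 0.003]
contact_force: [1.3, -0.6, -5.1]
opening: 0.0309
grip_force: 60.7
```

```bash
python3 - <<'E'
from h import *
f=np.load('fit.npy');o=ctrl.get_obs();print(o['t'],inframe(f[:3],o['tool_pos']),o['opening'],o['contact_force'],o['grip_force'])
delta(f[6:9],[0,0,.17])
im=imaging.get_image('scene');i2=imaging.get_image('top')
a=cv2.resize(im['color'][90:240,200:350],(400,400),interpolation=3);b=cv2.resize(i2['color'][130:280,110:260],(400,400),interpolation=3)
cv2.imwrite('pics/p3.png',np.hstack([a,b]))
E
```

```text
7.425 [-0.11304608  0.00069777  0.19687795] 0.030939427657387452 [ 1.29041119 -0.56022239 -5.06073844] 60.73241114616394
turn [ 0.01  0.04 -0.99] shift [-0.74 -5.66  0.54]
```

View pics/p3.png

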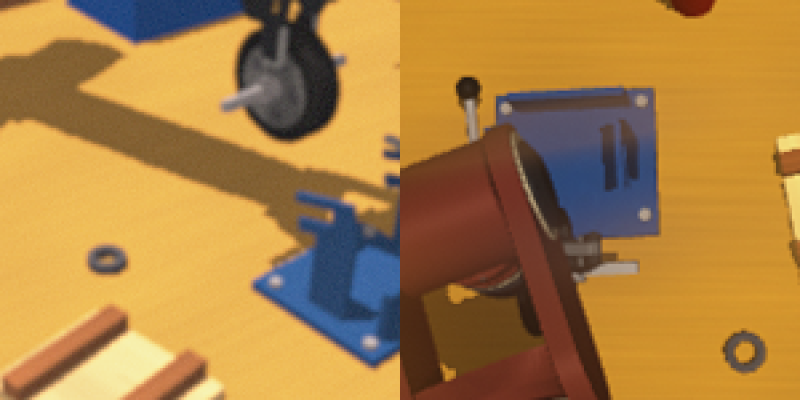

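The wheel hangs in the gripper (left panel, (287,80)), clear of the empty stand, and the lever is open at (467,88) in the right panel. Next I'll carry it over the chocks.

Request:
play_rows --series '[[0,[0,0,0],[0,0,-0.5]],[0,[0,0,0],[0,0,-0.49]],[0,[0,-0.5,0],[0,0,0]],[0,[-0.1,-0.8,0],[0,0,0]],[0,[-0.2,-0.9,0],[0,0,0]],[0,[-0.2,-0.9,0],[0,0,0]],[0,[-0.2,-0.9,0],[0,0,0]],[0,[-0.04,-0.8,0],[0,0,0]]]'

```text
t: 8.52
tool_pos: [0.524, 0.0283, 0.1917]
tool_rot: [0.319, -3.122, -0.001]
contact_force: [-0.2, 1.0, -5.5]
opening: 0.0315
grip_force: 61.1
```

Request:
play_rows --series '[[0,[0,-0.5,0.2],[0,0,0]],[0,[0,-0.36,0.3],[0,0,0]],[0,[0,0,0],[0,0,0]],[0,[0,0,0],[0,0,0]]]'

```text
t: 9.02
tool_pos: [0.5326, -0.0116, 0.1681]
tool_rot: [0.321, -3.124, -0.001]
contact_force: [-0.5, 0.5, -5.4]
opening: 0.0313
grip_force: 61.3
```

```bash
python3 - <<'E'
from h import *
f=np.load('fit.npy');o=ctrl.get_obs();print(o['t'],inframe(f[6:9],o['tool_pos']),o['opening'],o['contact_force'],o['grip_force'])
delta(f[6:9],[.0007,0,.096])
im=imaging.get_image('scene');i2=imaging.get_image('top')
a=cv2.resize(im['color'][110:260,170:320],(400,400),interpolation=3);b=cv2.resize(i2['color'][130:280,200:350],(400,400),interpolation=3)
cv2.imwrite('pics/p4.png',np.hstack([a,b]))
E
```

```text
9.025 [-0.0022829   0.00033895  0.16810031] 0.03130812365147375 [-0.49260698  0.49298905 -5.41278078] 61.332571506500244
turn [ 0.01 -0.01  0.01] shift [-0.06 -0.01  1.44]
```

View pics/p4.png

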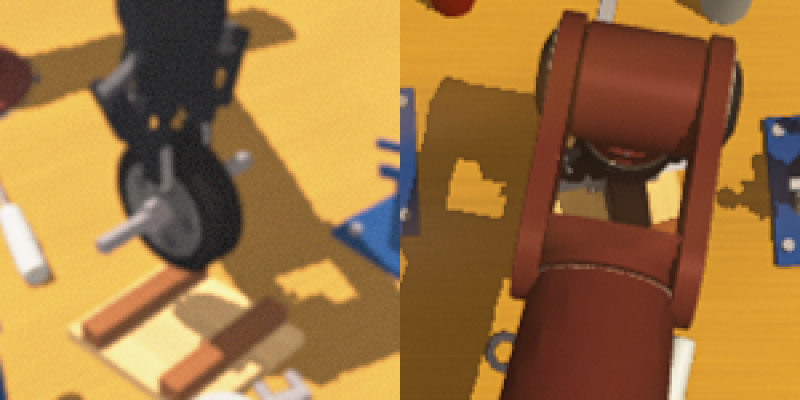

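The wheel is upright over the board (left panel, (180,205)) with its axle parallel to the bars. I'll lower it until it touches.

Request:
play_rows --series '[[0,[-0.05,0,0.3],[0,0,0]],[0,[0,0,0.4],[0,0,0]],[0,[0,0,0.3],[0,0,0]],[0,[0,0,0.2],[0,0,0]],[0,[0,0,0.1],[0,0,0]],[0,[0,0,0],[0,0,0]],[0,[0,0,0],[0,0,0]]]'

```text
t: 10.0
tool_pos: [0.5361, -0.0119, 0.1047]
tool_rot: [-0.321, 3.124, -0.001]
contact_force: [0.7, -0.5, -5.1]
opening: 0.0312
grip_force: 61.5
```

Request:
play_rows --series '[[0,[0,0,0.06],[0,0,0]],[0,[0,0,0.06],[0,0,0]],[0,[0,0,0.04],[0,0,0]],[0,[0,0,0],[0,0,0]],[0,[0,0,0],[0,0,0]]]'

```text
t: 10.62
tool_pos: [0.5356, -0.0118, 0.0964]
tool_rot: [-0.321, 3.125, -0.0]
contact_force: [-1.2, 0.7, -0.3]
opening: 0.0317
grip_force: 62.1
```

Request:
play_rows --series '[[0,[0,0,0.02],[0,0,0]],[0,[0,0,0],[0,0,0]],[0.45,[0,0,0],[0,0,0]],[0.6,[0,0,0],[0,0,0]],[0.6,[0,0,0],[0,0,0]],[0.6,[0,0,-0.3],[0,0,0]],[0.6,[0,0,-0.6],[0,0,0]],[0.6,[0,0,-0.8],[0,0,0]]]'

```text
t: 11.62
tool_pos: [0.535, -0.0117, 0.1808]
tool_rot: [0.321, -3.124, -0.001]
contact_force: [0.4, 0.4, -0.2]
opening: 0.051
grip_force: 0.0
```

Request:
play_rows --series '[[0.6,[0,0,-0.8],[0,0,0]],[0.6,[0.9,0,-0.5],[0,0,0]],[0.6,[1,0,0],[0,0,0]],[0.6,[1,0,0],[0,0,0]],[0.6,[0.5,0,0],[0,0,0]],[0.6,[0,0,0],[0,0,0]]]'

```text
t: 12.38
tool_pos: [0.3687, -0.0466, 0.2462]
tool_rot: [-0.318, 3.122, -0.002]
contact_force: [0.3, 0.3, 1.1]
opening: 0.0515
grip_force: 0.0
```

```bash
python3 - <<'E'
from h import *
f=np.load('fit.npy');o=ctrl.get_obs();print(o['t'],o['tool_pos'],o['contact_force'])
im=imaging.get_image('scene');i2=imaging.get_image('top')
print('expected wheel centre 2x-crop px', (proj(im,W(f[6:9],[[0,0,.073]]))-[180,100])*400/200,(proj(i2,W(f[6:9],[[0,0,.073]]))-[110,110])*400/200+[400,0])
a=cv2.resize(im['color'][100:300,180:380],(400,400),interpolation=3);b=cv2.resize(i2['color'][110:310,110:310],(400,400),interpolation=3)
cv2.imwrite('pics/p5.png',np.hstack([a,b]))
E
```

```text
12.375 [ 0.36870166 -0.04656585  0.24620325] [0.27781992 0.26399063 1.1406798 ]
expected wheel centre 2x-crop px [[116.08072216 225.63296115]] [[741.67631014 179.1531639 ]]
```

View pics/p5.png

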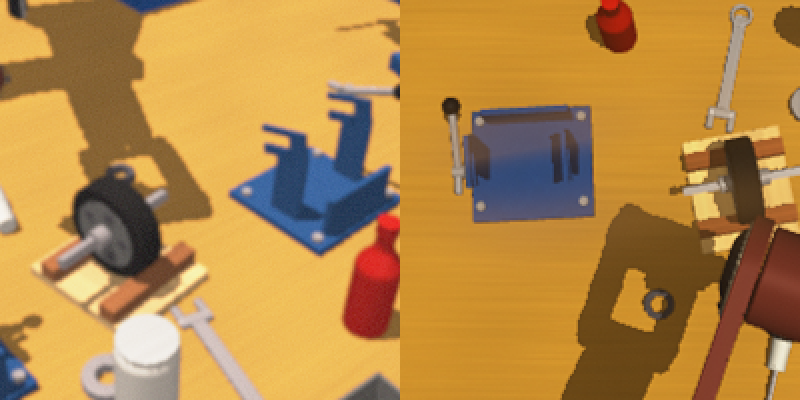

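The wheel sits upright between the bars, at (741,180) in the right panel against an expected (742,179). The lever is open and the robot is clear, so I'll hand in.

```bash
python3 -c "
from h import *
print(ctrl.finish_job())"
```

```text
the job is handed in; nothing more can be done
None
```

The job is handed in at about 12 s of the 58 s: the last picture shows the large wheel upright and centred in the chocks and its lever open (about 1.5 rad), the small wheel was left alone, and no verdict was returned.

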